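# Rack the used filter disc to dry

## Task

Put the used filter disc, the one with the brown speckled residue, into the empty middle slot of the drying rack: slide it in flat by its handle, disc first, until it is fully home against the back stop, and let go of it there. Leave the clean white filter disc where it lies.

Things in the scene. Friction and masses are not known exactly. Their poses are not given: they have to be found in the camera images.
- used_handle (a point): Used filter (loose, about 130 g): centre of its upright black handle block, 30 long (x), 14 thick (y, grip here from above), 55 tall, 32.5 mm above the flat underside. A strip 22 wide, 5 thick runs along +x from its foot to a white round disc 110 across, 6 thick, with brown speckled face, centred 125 mm from this point. z up. Starts flat on the bench.
- clean_handle (a point): Clean filter: the same part, same point, axes and sizes, but the disc's face is plain white. It lies flat on the bench and stays there.
- slot (a point): Middle slot of the rack: where the middle of the underside of a fully home disc lies, midway between two level side ledges, at their upper faces; its height varies. x: horizontal way in, from mouth to back stop; z up. Mouth 57 mm before it, stop face 55 mm beyond. Clear height 41 mm, clear width 140. When home the handle stands outside, 125 mm before the point, and the disc lies level unaided.
- rack: Fixed aluminium drying rack, blue top rim, three slots, axes as the slot's. Origin 75 mm below the slot point. Ledges 40 wide, 3 thick, 115 deep, with a 60 mm gap between left and right for the strip; 44 mm from slot to slot. Top slot empty and open above; a bare disc without handle lies in the bottom one. Posts end 73 mm above the middle slot's point; back stop a steel upright 16 mm wide.
Things that resemble listed ones, but are neither listed nor needed, are in the scene too. Leave any green or red look-alike of the part that bears used_handle alone.

How it is judged:
At the end, for the whole second after the job is handed in: Used filter in the middle slot: handle within 15 mm of fully home along the slot, 35 mm sideways, 10 mm of its resting height; within 0.3 rad of the slot direction, level within 0.12 rad; clean filter within 30 mm of its start (x of used_handle in the frame of slot between -0.14 and -0.11 m and y of used_handle in the frame of slot between -0.035 and 0.035 m and z of used_handle in the frame of slot between 0.0225 and 0.0425 m and angle between the x axis of used_handle and the x axis of slot, either way round below 0.3 rad and angle between used_handle's own z axis and vertical below 0.12 rad and distance of clean_handle from where it was at the start of the episode below 0.03 m); the robot touches nothing.
It fails at once if the clean filter is moved by more than 30 mm (distance of clean_handle from where it was at the start of the episode above 0.03 m).
It also fails if it takes over 45 s, if anything falls off the work surface, if the arm or the gripper's body presses on something with over 40 N, if the wrist force passes 120 N, or if a joint passes its speed limit or range.

## Robot

A 6-joint arm with a two-finger parallel gripper is mounted at the origin on the work surface. World frame = base frame: x ahead of the robot, y to its left, z up, the work surface at z = 0. Lengths are in m, angles in rad, forces in N, time in s.
With the tool pointing down it reaches from about 0.3 to 0.875 m from the base axis. Payload 4.2 kg.
Tool frame: the origin (TCP) lies on the mounting face of the last link; the fingertips stand 173 mm ahead of it and the grasp point (between the pads) lies 155 mm ahead of it (bot.grasp_offset is the distance from the TCP to the grasp point, in m); z points along the fingers, y is the direction in which the jaws open and shut (so a half turn about z gives the same grasp; the last joint's range is limited). The gripper opens to 85 mm and grips with 20 to 120 N. Pads are 22 mm wide; open, the fingers measure 114 mm over their backs; the gripper's body (76 mm by 85 mm) begins 54 mm behind the grasp point. The pads swing forward as they close: fully open they stand 13 mm farther back than shut.
Start: joints at [1.206, 0.32, 1.565, -0, 1.257, -0.02], TCP at [0.194, 0.541, 0.405] pointing down, gripper open.
Joint ranges: [-3.11, 3.11], [-0.84, 2.01], [0.21, 2.61], [-1.34, 4.49], [0.05, 2.63], [-2.56, 2.56]. Speed limits (rad/s): [2.57, 2.57, 3.14, 3.14, 3.14, 3.14].

## Interface

Orientations are given as a unit quaternion [w, x, y, z].
In Python, from plant import bot, viewer, hand_in gives the robot as it stands. The module is installed in compiled form; this text tells all that it offers.
- The arm moves only by the tool drive_tool, never from a script. Its argument "series" is a list of rows, each an object of numbers: "rx", "ry", "rz": the turn, a rotation vector about the world's x, y, z in degrees; "dx", "dy", "dz": the shift along the world's x, y, z in cm; "claw": the opening in per cent of the stroke, from 0 (shut) to 100 (fully open). In form: [{"rx": .., "ry": .., "rz": .., "dx": .., "dy": .., "dz": .., "claw": ..}, ...]. A call has exactly 5 rows; each row is the pose to reach, as a shift and turn from the pose commanded when the call began; what a row does not reach only later rows make up. A row lasts 1/12 s, in which the tool goes at most 41.7 mm and 7.16 degrees, less where a joint would pass 70% of its speed; a pose out of reach is approached as far as the arm can. A call with a gripper value outside its range is refused whole. The fingers move at their own pace and stop on an object; the grip force is fixed at half the most. Time passes only in rows, so rows that repeat a pose let the fingers close, or fill a call up. It gives the time, the measured TCP pose, the force and the opening at its end, in the units of the state.
- bot.observe(): the state, without advancing time (a new reading comes with each control period).
- viewer.read_camera(name): name is "scene" or "top"; returns the picture (480x640x3 uint8, blue, green, red); there is no depth.
- viewer.get_calibration(name): a dict with "fx", "fy", "cx", "cy" (pixels), "k1" (the pictures are not rectified: a ray, as slopes to the right and down, at radius r is drawn at 1 + k1 r^2 times it, then the intrinsics apply), "R" (3x3) and "t" (3): a world point X has camera coordinates R X + t. Camera axes: x right, y down, z forward; pixel columns grow to the right and rows downward; lengths in m; the calibration is good to about 2 mm. A picture is of the moment at which its call begins. get_calibration takes no time and is no camera call.
- hand_in(): hands the job in, once; it reports no verdict.
The state is a dict: "time": time; "joint_pos": joint angles; "joint_velocities": joint speeds; "joint_torque": joint torques, N m; "tool_pos": TCP position; "ee_rot": TCP orientation; "wrist_force": force on the tool from outside, world axes, zero at the start; "wrist_torque": the same for the moment, N m; "gripper_width": finger opening in m.
Only numpy, scipy, OpenCV 4.12 (cv2) and the standard library are available. Lean on these libraries where they do the work, as an engineer would, in place of code of your own. Each camera call takes 0.05 s, during which the arm holds its last target. There are 200 camera calls.

## Working session

There is one attempt and no reset: what is moved stays moved. The work goes in short steps, Python scripts to look and compute and a tool call to move; the robot and the scene stay as the last step left them, time stands still between calls to the robot, and variables do not carry over. Pictures are saved under pics/ and viewed, about 8 in all and at most 12, crops included, and the job is handed in when it is done.

Besides the shell and the picture viewer there is one more tool, called after ">>>" by a JSON object that holds its "name" and its "arguments", one argument or row to a line. drive_tool: Moves the arm, as the interface text tells. Its arguments: {"type":"object","properties":{"series":{"type":"array"}},"required":["series"]}

```bash
mkdir -p pics; cat > h.py <<'E'
import numpy as np,cv2
from plant import bot,viewer
def K(n):
    c=viewer.get_calibration(n);return c,np.array([[c['fx'],0,c['cx']],[0,c['fy'],c['cy']],[0,0,1.]]),np.array([c['k1'],0,0,0.]),np.array(c['R']),np.array(c['t'])
def ray(n,uv):
    c,k,d,R,t=K(n);p=cv2.undistortPoints(np.array([[uv]],float),k,d)[0,0]
    v=R.T@np.array([p[0],p[1],1]);return -R.T@t,v/np.linalg.norm(v)
def onz(n,uv,z):
    o,v=ray(n,uv);return o+v*(z-o[2])/v[2]
def tri(a,ua,b,ub):
    o,v=ray(a,ua);p,w=ray(b,ub);s=np.linalg.lstsq(np.c_[v,-w],p-o,rcond=None)[0]
    A=o+s[0]*v;B=p+s[1]*w;return (A+B)/2,np.linalg.norm(A-B)
def proj(n,X):
    c,k,d,R,t=K(n);return cv2.projectPoints(np.atleast_2d(np.array(X,float)),cv2.Rodrigues(R)[0],t,k,d)[0][:,0]
E
python3 - <<'E'
from h import *
np.set_printoptions(precision=3,suppress=True)
for n in('scene','top'):
    cv2.imwrite(f'pics/{n}0.png',viewer.read_camera(n));c,k,d,R,t=K(n);print(n,c['fx'],c['k1'],-R.T@t,R[2])
s=bot.observe();print(s['time'],s['tool_pos'],s['ee_rot'],s['gripper_width'])
E
```

```text
scene 459.89915684884267 -0.08952751514409985 [ 0.989 -0.325  0.78 ] [-0.586  0.269 -0.764]
top 544.2584156356126 -0.13589561828376825 [ 0.241 -0.088  1.148] [ 0.219  0.014 -0.976]
0.1 [0.194 0.541 0.404] [-0.     0.172  0.985 -0.001] 0.08551936121961927
```

View pics/scene0.png

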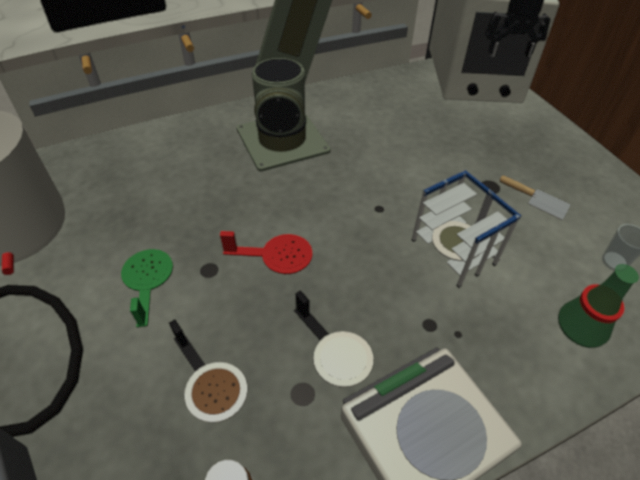

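View pics/top0.png

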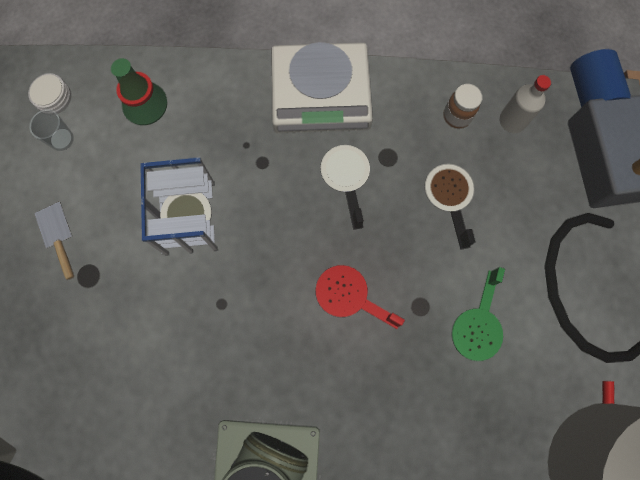

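The scene view shows the used filter at disc (215,390) and handle (180,335), with the rack around (465,225). In the top view the used disc is at (450,187), its handle at (464,235), and the clean one at (345,168). The rack is at (180,205) and its mouth faces right, i.e. -y. Next I'll take close-ups.

```bash
python3 - <<'E'
from h import *
a=cv2.imread('pics/top0.png');b=cv2.imread('pics/scene0.png')
r=lambda i,x,y,w,h,W,H:cv2.resize(i[y:y+h,x:x+w],(W,H),interpolation=cv2.INTER_CUBIC)
cv2.imwrite('pics/c1.png',np.hstack([r(a,130,145,100,120,400,480),r(b,405,165,120,144,400,480)]))
np.set_printoptions(precision=4,suppress=True)
def ell(n,i,lo,hi,roi):
    x,y,w,h=roi;g=cv2.inRange(i[y:y+h,x:x+w],lo,hi)
    c=max(cv2.findContours(g,0,2)[0],key=cv2.contourArea);e=cv2.fitEllipse(cv2.convexHull(c));return np.array(e[0])+[x,y],e[1]
def hand(i,roi):
    x,y,w,h=roi;g=cv2.inRange(i[y:y+h,x:x+w].max(2),0,38)
    c=max(cv2.findContours(g,0,2)[0],key=cv2.contourArea);print('  handle',(c[:,0]+[x,y]).tolist())
P={}
for n,i,ru,rc,hu,hc in(('top',a,(418,158,64,58),(315,140,60,60),(445,208,35,45),(340,190,30,45)),('scene',b,(175,355,80,70),(305,325,75,70),(160,310,50,60),(285,280,50,65))):
    for k,ro,h in(('used',ru,hu),('clean',rc,hc)):
        e=ell(n,i,(125,125,125),(255,255,255),ro);P[n,k]=e[0];print(n,k,e[0],e[1],onz(n,e[0],.006));hand(i,h)
for k in('used','clean'):print(k,tri('top',P['top',k],'scene',P['scene',k]))
E
```

```text
top used [449.112  187.1761] (46.02684783935547, 49.687862396240234) [ 0.6273 -0.36    0.006 ]
  handle [[466, 230], [465, 231], [464, 231], [461, 234], [460, 234], [460, 236], [458, 238], [458, 240], [458, 238], [459, 237], [460, 238], [460, 239], [461, 240], [461, 241], [460, 242], [459, 242], [459, 243], [460, 242], [461, 242], [462, 243], [460, 245], [460, 247], [460, 245], [461, 244], [462, 245], [462, 247], [465, 247], [466, 246], [469, 246], [469, 245], [472, 242], [471, 241], [471, 242], [470, 243], [469, 242], [469, 240], [468, 239], [468, 238], [467, 237], [467, 234], [466, 233], [467, 232], [466, 231]]
top clean [344.7999 167.7468] (46.48115921020508, 49.23616027832031) [ 0.6572 -0.1266  0.006 ]
  handle [[354, 211], [354, 212], [353, 213], [353, 218], [354, 219], [354, 223], [355, 224], [355, 227], [360, 227], [361, 226], [361, 223], [362, 222], [359, 222], [358, 223], [356, 221], [356, 218], [355, 217], [355, 213], [354, 212]]
scene used [215.3834 391.5473] (57.07575988769531, 64.98177337646484) [ 0.6288 -0.3588  0.006 ]
  handle [[173, 321], [172, 322], [171, 322], [170
[... 841 characters left out ...]
 clean [343.     358.3455] (54.58906555175781, 59.70063781738281) [ 0.6587 -0.126   0.006 ]
  handle [[298, 292], [296, 294], [296, 305], [297, 306], [296, 307], [296, 309], [295, 310], [296, 311], [296, 312], [300, 316], [300, 317], [301, 317], [302, 318], [302, 319], [307, 324], [307, 325], [308, 325], [310, 327], [310, 328], [318, 336], [318, 337], [319, 338], [320, 337], [321, 337], [325, 333], [326, 333], [325, 332], [325, 331], [316, 322], [316, 321], [309, 314], [309, 313], [308, 312], [308, 300], [303, 295], [303, 294], [301, 292]]
used (array([ 0.6279, -0.3596,  0.0046]), np.float64(0.0014996501536383331))
clean (array([ 0.6579, -0.1261,  0.0046]), np.float64(0.0010795051629340778))
```

View pics/c1.png

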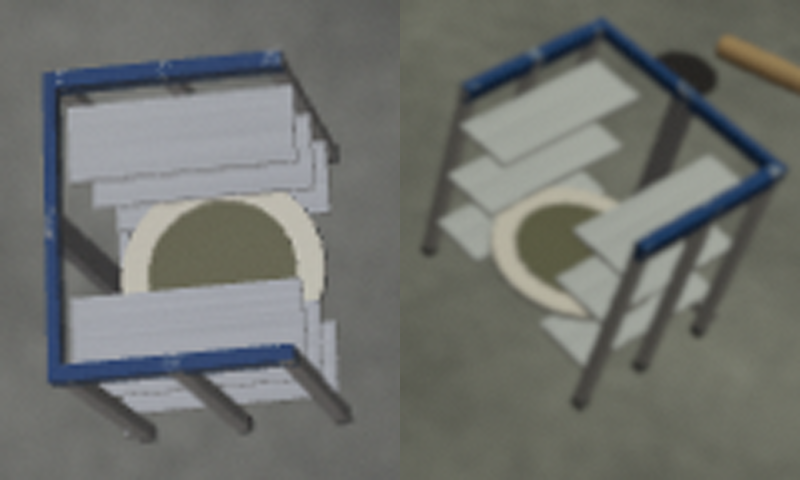

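The rack's blue rim, ledges and back stop can be matched between the two views. I'll triangulate them and zoom in on the handle.

```bash
python3 - <<'E'
from h import *
np.set_printoptions(precision=4,suppress=True)
T=lambda x,y:(130+x/4-.4,145+y/4-.4);S=lambda x,y:(405+(x-400)/3.3333-.35,165+y/3.3333-.35)
Q={'rim b+':(T(47,75),S(782,170)),'rim b-':(T(55,380),S(600,20)),'rim m+':(T(283,55),S(640,250)),'rim m-':(T(293,357),S(465,90)),
'top m+':(T(296,160),S(575,232)),'mid m+':(T(313,185),S(557,278)),'bot m+':(T(330,210),S(541,322)),'top m-':(T(300,280),S(507,165)),'mid m-':(T(318,300),S(490,207)),'top b+':(T(66,182),S(712,155)),'top b-':(T(70,297),S(598,60))}
for k,(u,v) in Q.items():print(k,*tri('top',u,'scene',v))
a=cv2.imread('pics/top0.png');b=cv2.imread('pics/scene0.png')
r=lambda i,x,y,w,h:cv2.resize(i[y:y+h,x:x+w],(400,480),interpolation=cv2.INTER_CUBIC)
cv2.imwrite('pics/c2.png',np.clip(np.hstack([r(a,440,200,50,60),r(b,160,310,50,60)])*1.8,0,255))
E
```

```text
rim b+ [0.5897 0.2769 0.1541] 2.3205254870180213e-06
rim b- [0.4383 0.2529 0.1543] 0.0025856957351423583
rim m+ [0.6067 0.1613 0.1533] 0.0013404440492652834
rim m- [0.4573 0.1407 0.1506] 0.0028286413633336178
top m+ [0.5627 0.1559 0.1247] 0.0021856789211237727
mid m+ [0.5625 0.1551 0.0834] 0.001625488033730249
bot m+ [0.5623 0.1545 0.0407] 0.0024947988149653117
top m- [0.5017 0.1476 0.1252] 0.003574860692331224
mid m- [0.5009 0.1452 0.0884] 0.0024041811204598023
top b+ [0.5444 0.2702 0.1261] 0.0017746824813992135
top b- [0.4728 0.2395 0.1572] 0.01937504890517318[ WARN:0@0.825] global loadsave.cpp:1063 imwrite_ Unsupported depth image for selected encoder is fallbacked to CV_8U.
```

View pics/c2.png

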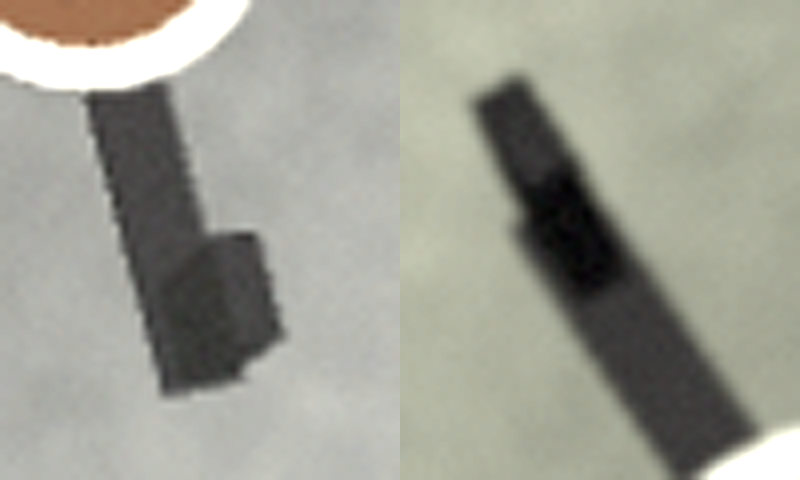

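```bash
python3 - <<'E'
from h import *
np.set_printoptions(precision=4,suppress=True)
T=lambda x,y:(440+x/8-.45,200+y/8-.45);S=lambda x,y:(160+(x-400)/8-.45,310+y/8-.45)
print('htop',tri('top',T(246,294),'scene',S(525,134)))
L=[onz('top',T(*p),.005) for p in((88,92),(163,395),(165,85),(203,235))]
for a,b in((1,0),(3,2)):v=L[a^0]-L[b];print(np.degrees(np.arctan2(-v[1],-v[0])))
D=np.array([.6279,-.3596])
m=onz('scene',S(720,455),.005);print('strip mid',m)
h=tri('top',T(246,294),'scene',S(525,134))[0];v=D-h[:2];print(np.linalg.norm(v),np.degrees(np.arctan2(v[1],v[0])))
E
```

```text
htop (array([ 0.5059, -0.3915,  0.0582]), np.float64(0.0024345844156932776))
14.177305272563327
14.21602100338035
strip mid [ 0.5709 -0.3724  0.005 ]
0.12610103099206244 14.642222517571495
```

>>> {"name": "drive_tool", "arguments": {
  "series": [
    {"dx": 2,"dy": -3.5,"rz": -7},
    {"dx": 4,"dy": -7,"rz": -14},
    {"dx": 6,"dy": -10.5,"rz": -21},
    {"dx": 8,"dy": -14,"rz": -28},
    {"dx": 10,"dy": -17.5,"rz": -35}
  ]
}}

```text
validation failed for argument at $.se...
```

>>> {"name": "drive_tool", "arguments": {
  "series": [
    {"dx": 2,"dy": -3.5,"rz": -7},
    {"dx": 4,"dy": -7,"rz": -14},
    {"dx": 6,"dy": -10.5,"rz": -21},
    {"dx": 8,"dy": -14,"rz": -28},
    {"dx": 10,"dy": -17.5,"rz": -35}
  ]
}}

```text
validation failed for argument at $.se...
```

>>> {"name": "drive_tool", "arguments": {
  "series": [
    {"dx": 1,"dy": -3.5,"rz": -7},
    {"dx": 2,"dy": -7,"rz": -14},
    {"dx": 3,"dy": -10.5,"rz": -21},
    {"dx": 4,"dy": -14,"rz": -28},
    {"dx": 5,"dy": -17.5,"rz": -35}
  ]
}}

```text
validation failed for argument at $.se...
```

>>> {"name": "drive_tool", "arguments": {
  "series": [
    {"dx": 1,"dy": -3.5,"rz": -7},
    {"dx": 2,"dy": -7,"rz": -14},
    {"dx": 3,"dy": -10.5,"rz": -21},
    {"dx": 4,"dy": -14,"rz": -28},
    {"dx": 5,"dy": -17.5,"rz": -35}
  ]
}}

```text
validation failed for argument at $.se...
```

All fields seem to be required, so I'll start with one full call.

>>> {"name": "drive_tool", "arguments": {
  "series": [
    {"rx": 0,"ry": 0,"rz": -7,"dx": 2,"dy": -3.5,"dz": 0,"claw": 100},
    {"rx": 0,"ry": 0,"rz": -14,"dx": 4,"dy": -7,"dz": 0,"claw": 100},
    {"rx": 0,"ry": 0,"rz": -21,"dx": 6,"dy": -10.5,"dz": 0,"claw": 100},
    {"rx": 0,"ry": 0,"rz": -28,"dx": 8,"dy": -14,"dz": 0,"claw": 100},
    {"rx": 0,"ry": 0,"rz": -35,"dx": 10,"dy": -17.5,"dz": 0,"claw": 100}
  ]
}}

```text
time: 0.52
tool_pos: [0.2947, 0.3644, 0.4044]
ee_rot: [0.0, 0.462, 0.887, -0.0]
wrist_force: [1.7, -0.8, -0.1]
gripper_width: 0.0853
```

>>> {"name": "drive_tool", "arguments": {
  "series": [
    {"rx": 0,"ry": 0,"rz": -7,"dx": 2,"dy": -3.6,"dz": 0,"claw": 100},
    {"rx": 0,"ry": 0,"rz": -14,"dx": 4,"dy": -7.2,"dz": 0,"claw": 100},
    {"rx": 0,"ry": 0,"rz": -21,"dx": 6,"dy": -10.8,"dz": 0,"claw": 100},
    {"rx": 0,"ry": 0,"rz": -28,"dx": 8,"dy": -14.4,"dz": 0,"claw": 100},
    {"rx": 0,"ry": 0,"rz": -35,"dx": 10,"dy": -18,"dz": 0,"claw": 100}
  ]
}}

```text
time: 0.93
tool_pos: [0.3946, 0.1842, 0.4046]
ee_rot: [-0.0, 0.708, 0.707, -0.0]
wrist_force: [0.4, 0.9, 0.2]
gripper_width: 0.0852
```

>>> {"name": "drive_tool", "arguments": {
  "series": [
    {"rx": 0,"ry": 0,"rz": -7,"dx": 1.2,"dy": -3.8,"dz": 0,"claw": 100},
    {"rx": 0,"ry": 0,"rz": -14,"dx": 2.4,"dy": -7.6,"dz": 0,"claw": 100},
    {"rx": 0,"ry": 0,"rz": -21,"dx": 3.6,"dy": -11.4,"dz": 0,"claw": 100},
    {"rx": 0,"ry": 0,"rz": -28,"dx": 4.8,"dy": -15.2,"dz": 0,"claw": 100},
    {"rx": 0,"ry": 0,"rz": -35,"dx": 6,"dy": -19,"dz": 0,"claw": 100}
  ]
}}

```text
time: 1.35
tool_pos: [0.4543, -0.0059, 0.4046]
ee_rot: [-0.0, 0.887, 0.461, -0.0]
wrist_force: [0.9, -0.5, 0.4]
gripper_width: 0.0856
```

>>> {"name": "drive_tool", "arguments": {
  "series": [
    {"rx": 0,"ry": 0,"rz": -7,"dx": 1,"dy": -3.8,"dz": -1,"claw": 100},
    {"rx": 0,"ry": 0,"rz": -14,"dx": 2,"dy": -7.6,"dz": -2,"claw": 100},
    {"rx": 0,"ry": 0,"rz": -21,"dx": 3,"dy": -11.4,"dz": -3,"claw": 100},
    {"rx": 0,"ry": 0,"rz": -28,"dx": 4,"dy": -15.2,"dz": -4,"claw": 100},
    {"rx": 0,"ry": 0,"rz": -35,"dx": 5,"dy": -19,"dz": -5,"claw": 100}
  ]
}}

```text
time: 1.77
tool_pos: [0.5043, -0.1959, 0.3539]
ee_rot: [-0.0, 0.985, 0.173, -0.0]
wrist_force: [0.8, 0.5, 0.4]
gripper_width: 0.0853
```

>>> {"name": "drive_tool", "arguments": {
  "series": [
    {"rx": 0,"ry": 0,"rz": -2,"dx": 0.2,"dy": -3.9,"dz": -1,"claw": 100},
    {"rx": 0,"ry": 0,"rz": -4,"dx": 0.2,"dy": -7.8,"dz": -2,"claw": 100},
    {"rx": 0,"ry": 0,"rz": -5.6,"dx": 0.2,"dy": -11.7,"dz": -3,"claw": 100},
    {"rx": 0,"ry": 0,"rz": -5.6,"dx": 0.2,"dy": -15.6,"dz": -4,"claw": 100},
    {"rx": 0,"ry": 0,"rz": -5.6,"dx": 0.2,"dy": -19.5,"dz": -5,"claw": 100}
  ]
}}

```text
time: 2.18
tool_pos: [0.5059, -0.3908, 0.3037]
ee_rot: [-0.0, 0.992, 0.127, -0.0]
wrist_force: [0.2, -0.3, 0.3]
gripper_width: 0.0853
```

>>> {"name": "drive_tool", "arguments": {
  "series": [
    {"rx": 0,"ry": 0,"rz": 0,"dx": 0,"dy": 0,"dz": -1,"claw": 100},
    {"rx": 0,"ry": 0,"rz": 0,"dx": 0,"dy": 0,"dz": -2,"claw": 100},
    {"rx": 0,"ry": 0,"rz": 0,"dx": 0,"dy": 0,"dz": -3,"claw": 100},
    {"rx": 0,"ry": 0,"rz": 0,"dx": 0,"dy": 0,"dz": -3.5,"claw": 100},
    {"rx": 0,"ry": 0,"rz": 0,"dx": 0,"dy": 0,"dz": -3.5,"claw": 100}
  ]
}}

```text
time: 2.6
tool_pos: [0.5062, -0.3871, 0.2682]
ee_rot: [-0.001, 0.992, 0.128, -0.001]
wrist_force: [0.1, -0.4, -0.5]
gripper_width: 0.0853
```

```bash
python3 - <<'E'
from h import *
a=viewer.read_camera('top');b=viewer.read_camera('scene')
r=lambda i,x,y,w,h:cv2.resize(i[y:y+h,x:x+w],(400,480),interpolation=cv2.INTER_CUBIC)
cv2.imwrite('pics/c3.png',np.hstack([r(a,410,140,100,120),r(b,130,290,125,150)]))
s=bot.observe();print(s['tool_pos'],s['ee_rot'],s['time'])
E
```

```text
[ 0.50673184 -0.38773445  0.27006891] [7.76691997e-05 9.91742503e-01 1.28245056e-01 8.59403673e-05] 2.7
```

View pics/c3.png

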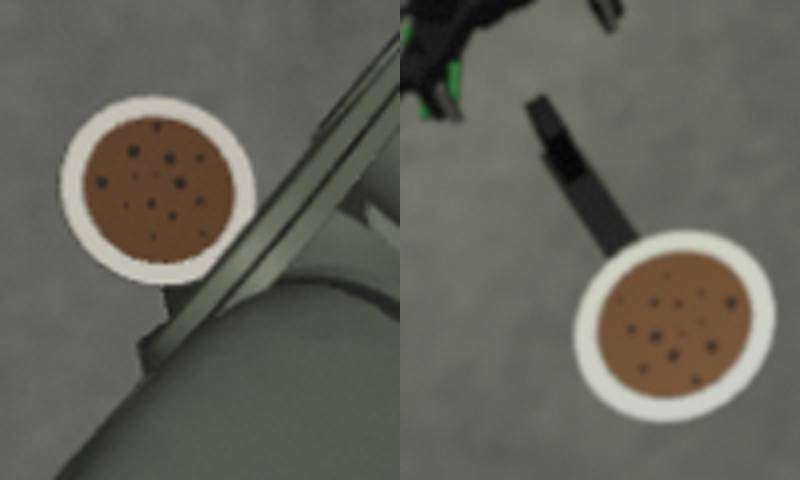

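The scene view shows the open fingers straddling the handle line (handle top near crop (540,100)), still above it. I'll correct y by -3 mm, descend and close.

>>> {"name": "drive_tool", "arguments": {
  "series": [
    {"rx": 0,"ry": 0,"rz": 0,"dx": 0,"dy": -0.3,"dz": -2,"claw": 100},
    {"rx": 0,"ry": 0,"rz": 0,"dx": 0,"dy": -0.3,"dz": -4,"claw": 100},
    {"rx": 0,"ry": 0,"rz": 0,"dx": 0,"dy": -0.3,"dz": -6,"claw": 100},
    {"rx": 0,"ry": 0,"rz": 0,"dx": 0,"dy": -0.3,"dz": -7.3,"claw": 100},
    {"rx": 0,"ry": 0,"rz": 0,"dx": 0,"dy": -0.3,"dz": -7.3,"claw": 100}
  ]
}}

```text
time: 3.12
tool_pos: [0.506, -0.3906, 0.1948]
ee_rot: [-0.002, 0.992, 0.128, -0.001]
wrist_force: [-0.8, -0.4, 0.3]
gripper_width: 0.0852
```

>>> {"name": "drive_tool", "arguments": {
  "series": [
    {"rx": 0,"ry": 0,"rz": 0,"dx": 0,"dy": 0,"dz": 0,"claw": 50},
    {"rx": 0,"ry": 0,"rz": 0,"dx": 0,"dy": 0,"dz": 0,"claw": 25},
    {"rx": 0,"ry": 0,"rz": 0,"dx": 0,"dy": 0,"dz": 0,"claw": 0},
    {"rx": 0,"ry": 0,"rz": 0,"dx": 0,"dy": 0,"dz": 0,"claw": 0},
    {"rx": 0,"ry": 0,"rz": 0,"dx": 0,"dy": 0,"dz": 0,"claw": 0}
  ]
}}

```text
time: 3.53
tool_pos: [0.5066, -0.392, 0.1978]
ee_rot: [0.001, 0.992, 0.127, 0.001]
wrist_force: [0.2, 0.2, 0.5]
gripper_width: 0.0254
```

>>> {"name": "drive_tool", "arguments": {
  "series": [
    {"rx": 0,"ry": 0,"rz": 0,"dx": 0,"dy": 0,"dz": 0,"claw": 0},
    {"rx": 0,"ry": 0,"rz": 0,"dx": 0,"dy": 0,"dz": 0,"claw": 0},
    {"rx": 0,"ry": 0,"rz": 0,"dx": 0,"dy": 0,"dz": 0,"claw": 0},
    {"rx": 0,"ry": 0,"rz": 0,"dx": 0,"dy": 0,"dz": 0,"claw": 0},
    {"rx": 0,"ry": 0,"rz": 0,"dx": 0,"dy": 0,"dz": 0,"claw": 0}
  ]
}}

```text
time: 3.95
tool_pos: [0.5065, -0.392, 0.1975]
ee_rot: [0.001, 0.992, 0.127, 0.0]
wrist_force: [-0.7, 0.7, 5.3]
gripper_width: 0.0135
```

>>> {"name": "drive_tool", "arguments": {
  "series": [
    {"rx": 0,"ry": 0,"rz": 0,"dx": 0,"dy": 0,"dz": 0.7,"claw": 0},
    {"rx": 0,"ry": 0,"rz": 0,"dx": 0,"dy": 0,"dz": 2,"claw": 0},
    {"rx": 0,"ry": 0,"rz": 0,"dx": 0,"dy": 0,"dz": 4,"claw": 0},
    {"rx": 0,"ry": 0,"rz": 0,"dx": 0,"dy": 0,"dz": 6.5,"claw": 0},
    {"rx": 0,"ry": 0,"rz": 0,"dx": 0,"dy": 0,"dz": 9.3,"claw": 0}
  ]
}}

```text
time: 4.37
tool_pos: [0.5057, -0.3914, 0.289]
ee_rot: [-0.002, 0.992, 0.128, -0.002]
wrist_force: [1.0, -0.7, -1.7]
gripper_width: 0.0132
```

>>> {"name": "drive_tool", "arguments": {
  "series": [
    {"rx": 0,"ry": 0,"rz": 5,"dx": 0,"dy": 1,"dz": 2,"claw": 0},
    {"rx": 0,"ry": 0,"rz": 10,"dx": 0.3,"dy": 3,"dz": 2.7,"claw": 0},
    {"rx": 0,"ry": 0,"rz": 16,"dx": 0.7,"dy": 5.5,"dz": 2.7,"claw": 0},
    {"rx": 0,"ry": 0,"rz": 22,"dx": 1,"dy": 8,"dz": 2.7,"claw": 0},
    {"rx": 0,"ry": 0,"rz": 28,"dx": 1.4,"dy": 10.5,"dz": 2.7,"claw": 0}
  ]
}}

```text
time: 4.78
tool_pos: [0.5199, -0.2858, 0.3165]
ee_rot: [-0.0, 0.931, 0.366, -0.001]
wrist_force: [0.4, -0.0, -2.1]
gripper_width: 0.0135
```

>>> {"name": "drive_tool", "arguments": {
  "series": [
    {"rx": 0,"ry": 0,"rz": 6,"dx": 0.3,"dy": 2.5,"dz": 0,"claw": 0},
    {"rx": 0,"ry": 0,"rz": 12,"dx": 0.6,"dy": 5,"dz": 0,"claw": 0},
    {"rx": 0,"ry": 0,"rz": 18,"dx": 0.9,"dy": 7.5,"dz": 0,"claw": 0},
    {"rx": 0,"ry": 0,"rz": 24,"dx": 1.2,"dy": 10,"dz": 0,"claw": 0},
    {"rx": 0,"ry": 0,"rz": 30,"dx": 1.5,"dy": 12.5,"dz": 0,"claw": 0}
  ]
}}

```text
time: 5.2
tool_pos: [0.535, -0.1606, 0.3164]
ee_rot: [-0.0, 0.804, 0.594, -0.0]
wrist_force: [-0.9, 0.3, -2.7]
gripper_width: 0.0135
```

>>> {"name": "drive_tool", "arguments": {
  "series": [
    {"rx": 0,"ry": 0,"rz": 6,"dx": 0.5,"dy": 2.4,"dz": 0,"claw": 0},
    {"rx": 0,"ry": 0,"rz": 12,"dx": 1,"dy": 4.8,"dz": 0,"claw": 0},
    {"rx": 0,"ry": 0,"rz": 18,"dx": 1.5,"dy": 7.2,"dz": 0,"claw": 0},
    {"rx": 0,"ry": 0,"rz": 24,"dx": 2,"dy": 9.6,"dz": 0,"claw": 0},
    {"rx": 0,"ry": 0,"rz": 26.1,"dx": 2.5,"dy": 11,"dz": 0,"claw": 0}
  ]
}}

```text
time: 5.62
tool_pos: [0.56, -0.0497, 0.3163]
ee_rot: [-0.001, 0.649, 0.761, -0.0]
wrist_force: [0.4, -0.6, -2.1]
gripper_width: 0.0132
```

```bash
python3 - <<'E'
from h import *
a=viewer.read_camera('top');b=viewer.read_camera('scene')
cv2.imwrite('pics/t4.png',a);cv2.imwrite('pics/s4.png',b)
r=lambda i,x,y,w,h:cv2.resize(i[y:y+h,x:x+w],(400,400),interpolation=cv2.INTER_CUBIC)
cv2.imwrite('pics/c4.png',np.hstack([r(a,120,100,250,250),r(b,280,130,250,250)]))
s=bot.observe();print(s['tool_pos'],s['ee_rot'],s['time'],s['wrist_force'],s['wrist_torque'],s['gripper_width'])
E
```

```text
[ 0.56060498 -0.04987847  0.31639617] [-3.21497165e-04  6.49909565e-01  7.60011482e-01 -3.60829100e-05] 5.7167 [-0.93356654 -0.66551007 -2.03125496] [-0.15535352  0.03587621 -0.06078633] 0.013191440941724558
```

View pics/c4.png

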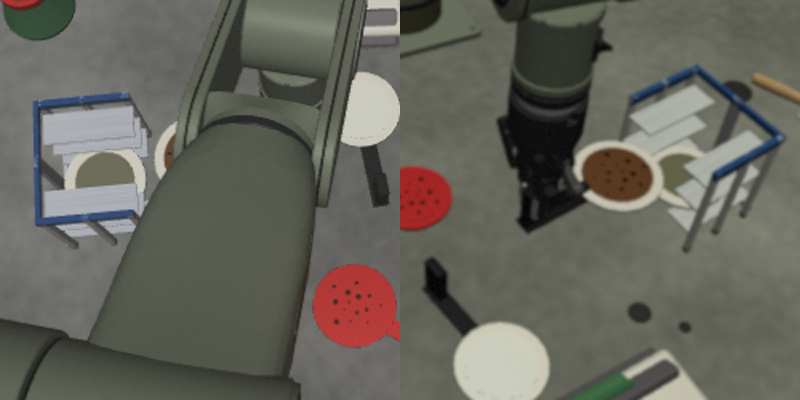

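The filter is held about level, with the disc pointing at the rack mouth (scene crop centre about (620,175)). I'll check its height and pitch from the disc outline.

```bash
python3 - <<'E'
from h import *
from scipy.optimize import least_squares
np.set_printoptions(precision=4,suppress=True)
b=cv2.imread('pics/s4.png');x,y,w,h=385,210,65,55
i=b[y:y+h,x:x+w].astype(int);hsv=cv2.cvtColor(b[y:y+h,x:x+w],cv2.COLOR_BGR2HSV)
g=cv2.inRange(hsv,(5,90,30),(18,255,200));c=max(cv2.findContours(g,0,2)[0],key=cv2.contourArea)
e=cv2.fitEllipse(cv2.convexHull(c));u=np.array(e[0])+[x,y];print(u,e[1:])
X0=onz('scene',u,.125);print('centre at z=.125',X0,'exp',.5413,.0736)
# same on initial picture for the brown diameter / shape
b0=cv2.imread('pics/scene0.png');g=cv2.inRange(cv2.cvtColor(b0[355:425,175:255],cv2.COLOR_BGR2HSV),(5,90,30),(18,255,200))
c0=max(cv2.findContours(g,0,2)[0],key=cv2.contourArea)
def fit(c,off,z):
    p=np.array([onz('scene',q[0]+off,z)[:2] for q in cv2.convexHull(c)],np.float32)*1000
    return cv2.fitEllipse(p)
print(fit(c0,[175,355],.006));print([fit(c,[x,y],z) for z in(.115,.125,.135)])
E
```

```text
[415.3118 238.788 ] ((31.519819259643555, 43.40399932861328), 103.18488311767578)
centre at z=.125 [0.5412 0.0755 0.125 ] exp 0.5413 0.0736
((626.557861328125, -358.22015380859375), (81.1516342163086, 81.50764465332031), 48.061744689941406)
[((533.2890625, 82.2398452758789), (82.50700378417969, 82.80585479736328), 159.56036376953125), ((540.1405029296875, 76.11351776123047), (81.26611328125, 81.56047058105469), 159.5601806640625), ((546.991943359375, 69.98719024658203), (80.02523040771484, 80.31510162353516), 159.56288146972656)]
```

The disc is level and its height matches. It's 133 mm short of home with a lateral error under 3 mm. I'll lower to the slot height and insert.

>>> {"name": "drive_tool", "arguments": {
  "series": [
    {"rx": 0,"ry": 0,"rz": 0,"dx": 0,"dy": 0,"dz": -0.9,"claw": 0},
    {"rx": 0,"ry": 0,"rz": 0,"dx": 0,"dy": 0,"dz": -1.8,"claw": 0},
    {"rx": 0,"ry": 0,"rz": 0,"dx": 0,"dy": 0,"dz": -2.6,"claw": 0},
    {"rx": 0,"ry": 0,"rz": 0,"dx": 0,"dy": 0,"dz": -2.6,"claw": 0},
    {"rx": 0,"ry": 0,"rz": 0,"dx": 0,"dy": 0,"dz": -2.6,"claw": 0}
  ]
}}

```text
time: 6.13
tool_pos: [0.5599, -0.0526, 0.2896]
ee_rot: [-0.001, 0.652, 0.759, -0.001]
wrist_force: [-0.3, -0.4, -1.2]
gripper_width: 0.013
```

>>> {"name": "drive_tool", "arguments": {
  "series": [
    {"rx": 0,"ry": 0,"rz": 0,"dx": -0.1,"dy": 1.2,"dz": 0,"claw": 0},
    {"rx": 0,"ry": 0,"rz": 0,"dx": -0.3,"dy": 2.4,"dz": 0,"claw": 0},
    {"rx": 0,"ry": 0,"rz": 0,"dx": -0.5,"dy": 3.6,"dz": 0,"claw": 0},
    {"rx": 0,"ry": 0,"rz": 0,"dx": -0.6,"dy": 4.8,"dz": 0,"claw": 0},
    {"rx": 0,"ry": 0,"rz": 0,"dx": -0.8,"dy": 6,"dz": 0,"claw": 0}
  ]
}}

```text
time: 6.55
tool_pos: [0.5522, 0.0099, 0.2911]
ee_rot: [0.0, 0.651, 0.759, 0.0]
wrist_force: [1.2, -0.1, -2.0]
gripper_width: 0.0133
```

```bash
python3 - <<'E'
from h import *
a=viewer.read_camera('top');b=viewer.read_camera('scene')
r=lambda i,x,y,w,h:cv2.resize(i[y:y+h,x:x+w],(400,400),interpolation=cv2.INTER_CUBIC)
cv2.imwrite('pics/c5.png',np.hstack([r(a,120,130,140,140),r(b,380,150,150,150)]))
s=bot.observe();print(s['tool_pos'],s['time'],s['wrist_force'],s['wrist_torque'],s['gripper_width'])
E
```

```text
[0.55192953 0.01042653 0.29094712] 6.65 [ 0.25235314 -0.26155821 -1.43205681] [-0.14674623 -0.05520111 -0.02998945] 0.013203636204478703
```

View pics/c5.png

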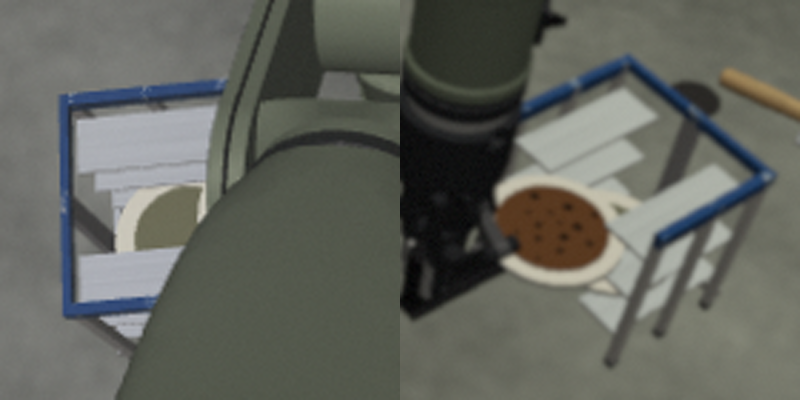

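The disc is entering between the top and middle ledges (scene crop (555,230)). I'll continue home.

>>> {"name": "drive_tool", "arguments": {
  "series": [
    {"rx": 0,"ry": 0,"rz": 0,"dx": -0.2,"dy": 1.4,"dz": 0,"claw": 0},
    {"rx": 0,"ry": 0,"rz": 0,"dx": -0.4,"dy": 2.8,"dz": 0,"claw": 0},
    {"rx": 0,"ry": 0,"rz": 0,"dx": -0.6,"dy": 4.2,"dz": 0,"claw": 0},
    {"rx": 0,"ry": 0,"rz": 0,"dx": -0.8,"dy": 5.4,"dz": 0,"claw": 0},
    {"rx": 0,"ry": 0,"rz": 0,"dx": -0.8,"dy": 6.2,"dz": 0,"claw": 0}
  ]
}}

```text
time: 7.07
tool_pos: [0.544, 0.0713, 0.2908]
ee_rot: [-0.0, 0.651, 0.759, -0.0]
wrist_force: [-0.2, -0.1, -1.2]
gripper_width: 0.0134
```

>>> {"name": "drive_tool", "arguments": {
  "series": [
    {"rx": 0,"ry": 0,"rz": 0,"dx": 0,"dy": 0.2,"dz": -0.3,"claw": 0},
    {"rx": 0,"ry": 0,"rz": 0,"dx": 0,"dy": 0.3,"dz": -0.6,"claw": 0},
    {"rx": 0,"ry": 0,"rz": 0,"dx": 0,"dy": 0.4,"dz": -0.8,"claw": 0},
    {"rx": 0,"ry": 0,"rz": 0,"dx": 0,"dy": 0.5,"dz": -0.9,"claw": 0},
    {"rx": 0,"ry": 0,"rz": 0,"dx": 0,"dy": 0.5,"dz": -0.9,"claw": 0}
  ]
}}

```text
time: 7.48
tool_pos: [0.5443, 0.0748, 0.2812]
ee_rot: [-0.0, 0.651, 0.759, -0.0]
wrist_force: [-0.2, 0.1, -1.7]
gripper_width: 0.0137
```

>>> {"name": "drive_tool", "arguments": {
  "series": [
    {"rx": 0,"ry": 0,"rz": 0,"dx": 0,"dy": 0.2,"dz": 0,"claw": 0},
    {"rx": 0,"ry": 0,"rz": 0,"dx": -0.1,"dy": 0.4,"dz": 0,"claw": 0},
    {"rx": 0,"ry": 0,"rz": 0,"dx": -0.1,"dy": 0.6,"dz": 0,"claw": 0},
    {"rx": 0,"ry": 0,"rz": 0,"dx": -0.1,"dy": 0.7,"dz": 0,"claw": 0},
    {"rx": 0,"ry": 0,"rz": 0,"dx": -0.1,"dy": 0.7,"dz": 0,"claw": 0}
  ]
}}

```text
time: 7.9
tool_pos: [0.5434, 0.0824, 0.2819]
ee_rot: [0.0, 0.651, 0.759, 0.0]
wrist_force: [-1.6, -0.0, -1.9]
gripper_width: 0.0133
```

>>> {"name": "drive_tool", "arguments": {
  "series": [
    {"rx": 0,"ry": 0,"rz": 0,"dx": 0,"dy": 0.1,"dz": 0,"claw": 0},
    {"rx": 0,"ry": 0,"rz": 0,"dx": 0,"dy": 0.1,"dz": 0,"claw": 0},
    {"rx": 0,"ry": 0,"rz": 0,"dx": 0,"dy": 0.2,"dz": 0,"claw": 0},
    {"rx": 0,"ry": 0,"rz": 0,"dx": 0,"dy": 0.2,"dz": 0,"claw": 0},
    {"rx": 0,"ry": 0,"rz": 0,"dx": 0,"dy": 0.2,"dz": 0,"claw": 0}
  ]
}}

```text
time: 8.32
tool_pos: [0.5433, 0.0842, 0.2817]
ee_rot: [0.0, 0.651, 0.759, 0.0]
wrist_force: [0.7, -0.6, -1.0]
gripper_width: 0.0132
```

No contact yet. I'll nudge in small steps until the stop shows in the force.

>>> {"name": "drive_tool", "arguments": {
  "series": [
    {"rx": 0,"ry": 0,"rz": 0,"dx": 0,"dy": 0.1,"dz": 0,"claw": 0},
    {"rx": 0,"ry": 0,"rz": 0,"dx": 0,"dy": 0.2,"dz": 0,"claw": 0},
    {"rx": 0,"ry": 0,"rz": 0,"dx": 0,"dy": 0.3,"dz": 0,"claw": 0},
    {"rx": 0,"ry": 0,"rz": 0,"dx": 0,"dy": 0.3,"dz": 0,"claw": 0},
    {"rx": 0,"ry": 0,"rz": 0,"dx": 0,"dy": 0.3,"dz": 0,"claw": 0}
  ]
}}

```text
time: 8.73
tool_pos: [0.5436, 0.0859, 0.2822]
ee_rot: [0.002, 0.651, 0.759, -0.001]
wrist_force: [1.2, -6.9, 0.6]
gripper_width: 0.013
```

The stop is contacted (-6.9 N along the slot). I'll lower gently onto the ledges.

>>> {"name": "drive_tool", "arguments": {
  "series": [
    {"rx": 0,"ry": 0,"rz": 0,"dx": 0,"dy": -0.1,"dz": -0.1,"claw": 0},
    {"rx": 0,"ry": 0,"rz": 0,"dx": 0,"dy": -0.1,"dz": -0.2,"claw": 0},
    {"rx": 0,"ry": 0,"rz": 0,"dx": 0,"dy": -0.1,"dz": -0.2,"claw": 0},
    {"rx": 0,"ry": 0,"rz": 0,"dx": 0,"dy": -0.1,"dz": -0.2,"claw": 0},
    {"rx": 0,"ry": 0,"rz": 0,"dx": 0,"dy": -0.1,"dz": -0.2,"claw": 0}
  ]
}}

```text
time: 9.15
tool_pos: [0.5436, 0.0855, 0.2799]
ee_rot: [0.001, 0.651, 0.759, -0.0]
wrist_force: [0.9, -5.0, 0.1]
gripper_width: 0.0132
```

>>> {"name": "drive_tool", "arguments": {
  "series": [
    {"rx": 0,"ry": 0,"rz": 0,"dx": 0,"dy": 0,"dz": -0.1,"claw": 0},
    {"rx": 0,"ry": 0,"rz": 0,"dx": 0,"dy": 0,"dz": -0.2,"claw": 0},
    {"rx": 0,"ry": 0,"rz": 0,"dx": 0,"dy": 0,"dz": -0.2,"claw": 0},
    {"rx": 0,"ry": 0,"rz": 0,"dx": 0,"dy": 0,"dz": -0.2,"claw": 0},
    {"rx": 0,"ry": 0,"rz": 0,"dx": 0,"dy": 0,"dz": -0.2,"claw": 0}
  ]
}}

```text
time: 9.57
tool_pos: [0.5437, 0.0853, 0.2788]
ee_rot: [0.001, 0.651, 0.759, -0.0]
wrist_force: [0.4, -6.6, 5.9]
gripper_width: 0.0134
```

It's resting on the ledges (z reaction about +7 N), at the measured height. I'll open, then rise.

>>> {"name": "drive_tool", "arguments": {
  "series": [
    {"rx": 0,"ry": 0,"rz": 0,"dx": 0,"dy": 0,"dz": 0,"claw": 20},
    {"rx": 0,"ry": 0,"rz": 0,"dx": 0,"dy": 0,"dz": 0,"claw": 35},
    {"rx": 0,"ry": 0,"rz": 0,"dx": 0,"dy": 0,"dz": 0,"claw": 50},
    {"rx": 0,"ry": 0,"rz": 0,"dx": 0,"dy": 0,"dz": 0,"claw": 60},
    {"rx": 0,"ry": 0,"rz": 0,"dx": 0,"dy": 0,"dz": 0,"claw": 60}
  ]
}}

```text
time: 9.98
tool_pos: [0.5433, 0.0864, 0.2776]
ee_rot: [-0.0, 0.651, 0.759, 0.0]
wrist_force: [0.2, -0.7, -0.2]
gripper_width: 0.0514
```

>>> {"name": "drive_tool", "arguments": {
  "series": [
    {"rx": 0,"ry": 0,"rz": 0,"dx": 0,"dy": 0,"dz": 1,"claw": 60},
    {"rx": 0,"ry": 0,"rz": 0,"dx": 0,"dy": 0,"dz": 3,"claw": 60},
    {"rx": 0,"ry": 0,"rz": 0,"dx": 0,"dy": 0,"dz": 6,"claw": 60},
    {"rx": 0,"ry": 0,"rz": 0,"dx": 0,"dy": 0,"dz": 9,"claw": 60},
    {"rx": 0,"ry": 0,"rz": 0,"dx": 0,"dy": 0,"dz": 12,"claw": 60}
  ]
}}

```text
time: 10.4
tool_pos: [0.5431, 0.0862, 0.3997]
ee_rot: [-0.0, 0.651, 0.759, 0.0]
wrist_force: [-0.1, -0.5, -0.8]
gripper_width: 0.0516
```

>>> {"name": "drive_tool", "arguments": {
  "series": [
    {"rx": 0,"ry": 0,"rz": 0,"dx": 0,"dy": -4,"dz": 0,"claw": 60},
    {"rx": 0,"ry": 0,"rz": 0,"dx": 0,"dy": -8,"dz": 0,"claw": 60},
    {"rx": 0,"ry": 0,"rz": 0,"dx": 0,"dy": -12,"dz": 0,"claw": 60},
    {"rx": 0,"ry": 0,"rz": 0,"dx": 0,"dy": -16,"dz": 0,"claw": 60},
    {"rx": 0,"ry": 0,"rz": 0,"dx": 0,"dy": -20,"dz": 0,"claw": 60}
  ]
}}

```text
time: 10.82
tool_pos: [0.5429, -0.1154, 0.3988]
ee_rot: [0.001, 0.651, 0.759, 0.0]
wrist_force: [0.9, 1.0, -0.1]
gripper_width: 0.0513
```

>>> {"name": "drive_tool", "arguments": {
  "series": [
    {"rx": 0,"ry": 0,"rz": 0,"dx": 0,"dy": -4,"dz": 0,"claw": 60},
    {"rx": 0,"ry": 0,"rz": 0,"dx": 0,"dy": -8,"dz": 0,"claw": 60},
    {"rx": 0,"ry": 0,"rz": 0,"dx": 0,"dy": -8,"dz": 0,"claw": 60},
    {"rx": 0,"ry": 0,"rz": 0,"dx": 0,"dy": -8,"dz": 0,"claw": 60},
    {"rx": 0,"ry": 0,"rz": 0,"dx": 0,"dy": -8,"dz": 0,"claw": 60}
  ]
}}

```text
time: 11.23
tool_pos: [0.5432, -0.1936, 0.3981]
ee_rot: [-0.0, 0.651, 0.759, 0.0]
wrist_force: [1.0, -0.3, -0.6]
gripper_width: 0.0511
```

```bash
python3 - <<'E'
from h import *
a=viewer.read_camera('top');b=viewer.read_camera('scene')
cv2.imwrite('pics/t6.png',a);cv2.imwrite('pics/s6.png',b)
r=lambda i,x,y,w,h:cv2.resize(i[y:y+h,x:x+w],(400,400),interpolation=cv2.INTER_CUBIC)
cv2.imwrite('pics/c6.png',np.clip(np.hstack([r(a,140,150,125,125),r(b,380,160,140,140)]).astype(float)*1.3,0,255).astype('uint8'))
for n,i,ro in(('top',a,(315,140,60,60)),('scene',b,(305,325,75,70))):
    x,y,w,h=ro;c=max(cv2.findContours(cv2.inRange(i[y:y+h,x:x+w],(125,)*3,(255,)*3),0,2)[0],key=cv2.contourArea)
    print(n,'clean',np.array(cv2.fitEllipse(cv2.convexHull(c))[0])+[x,y])
s=bot.observe();print(s['tool_pos'],s['time'],s['wrist_force'],s['gripper_width'])
print('expected handle top',proj('top',[.5422,.0839,.1415]),proj('scene',[.5422,.0839,.1415]))
E
```

```text
top clean [332.91271782 162.73573875]
scene clean [343.10850525 358.36383438]
[ 0.54336898 -0.1925622   0.3980361 ] 11.3333 [0.21441394 0.27374229 0.25831519] 0.05124517932211159
expected handle top [[236.85246828 193.64463478]] [[420.87417348 232.07682408]]
```

View pics/c6.png

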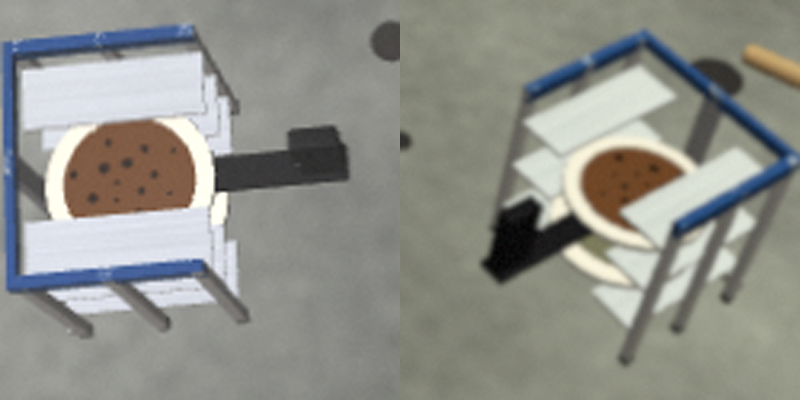

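The disc sits in the middle slot against the back stop. The handle top is at about (237.5,193) in the top view and (422,234) in the scene view, against predictions of (236.9,193.6) and (420.9,232.1). The scene view shows the clean filter unmoved.

```bash
python3 -c "
from plant import hand_in;print(hand_in())"
```

```text
the job is handed in; nothing more can be done
None
```

The used filter is in the middle slot of the rack, fully home and released. I handed the job in at about 11.3 s of simulated time, and no verdict is reported.

I gripped it by the handle, slid it in level until the wrist felt the back stop (about 7 N), then lowered it onto the ledges (about 6 N). After letting go, I backed the arm well clear.

- **Position:** the released handle appears within about 1 to 3 pixels of the home position predicted from the rack measurements, in both views. The disc looks level.
- **Back stop:** contact came about 4 mm deeper than I had measured. That is within the 15 mm tolerance.
- **Clean filter:** the scene camera shows it unmoved, within about 0.1 pixel. The last top-view check disagreed by about 12 pixels. I put that down to the arm partly covering the disc, but I did not confirm it with another picture.

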